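Lock the bench tyre spreader at its end stop

ROBOT

A 6-joint arm with a two-finger parallel gripper is mounted at the origin on the work surface. World frame = base frame: x ahead of the robot, y to its left, z up, the work surface at z = 0. Lengths are in m, angles in rad, forces in N, time in s.
With the tool pointing down it reaches from about 0.3 to 0.875 m from the base axis. Payload 6.4 kg.
Tool frame: the origin (TCP) lies between the finger pads; the fingertips stand 19 mm ahead of it and the grasp point (between the pads) is the TCP; z points along the fingers, y is the direction in which the jaws open and shut (so a half turn about z gives the same grasp; the last joint's range is limited). The gripper opens to 85 mm and grips with 20 to 120 N. Pads are 22 mm wide; open, the fingers measure 114 mm over their backs; the gripper's body (76 mm by 85 mm) begins 54 mm behind the grasp point. The pads swing forward as they close: fully open they stand 13 mm farther back than shut.
Start: joints at [0.908, 0.181, 1.607, -0, 1.354, -0.206], TCP at [0.254, 0.516, 0.25] pointing down, gripper open.
Joint ranges: [-2.99, 2.99], [-0.89, 2.07], [0.3, 2.58], [-1.14, 4.28], [0, 2.63], [-3.12, 3.12]. Speed limits (rad/s): [2.57, 2.57, 3.01, 3.14, 3.14, 3.14].

INTERFACE

Orientations are given as a unit quaternion [w, x, y, z].
In Python, from bench import * gives the robot as it stands.
- The arm moves only by the tool apply_moves, never from a script. Its argument "moves" is a list that holds one entry, the list of rows, each a list of 7 numbers: the shift along the tool's x, y, z in cm, then the turn, a rotation vector about the tool's x, y, z in rad, then the opening, from 0 (shut) to 1 (fully open). A call has 1 to 8 rows; each row is the pose to reach, as a shift and turn from the pose commanded when the call began, along the tool's axes at that moment; what a row does not reach only later rows make up. A row lasts 1/10 s, in which the tool goes at most 50 mm and 8.59 degrees, less where a joint would pass 70% of its speed; a pose out of reach is approached as far as the arm can. A call with a gripper value outside its range is refused whole. The fingers move at their own pace and stop on an object; the grip force is fixed at half the most. Time passes only in rows, so rows that repeat a pose let the fingers close. It gives the time, the measured TCP pose, the force and the opening at its end, in the units of the state.
- get_obs(): the state, without advancing time (a new reading comes with each control period).
- camera(name): name is "scene" or "top" or "wrist"; returns the picture (420x560x3 uint8, red, green, blue); there is no depth.
- get_calibration(name): a dict with "vertical_fov" (degrees; the focal length in pixels is half the picture's height over the tangent of half this angle, whatever the lens; pixels are square), "cx", "cy" (the principal point, pixels), "R" (3x3) and "t" (3): a world point X has camera coordinates R X + t. Camera axes: x right, y down, z forward; pixel columns grow to the right and rows downward; lengths in m; the calibration is good to about 2 mm. A picture is of the moment at which its call begins: read the wrist's pose just before it. get_calibration takes no time and is no camera call; for the wrist camera it gives the pose at the moment of the call.
- hand_in(): hands the job in, once; it reports no verdict.
The state is a dict: "time_s": time; "q": joint angles; "dq": joint speeds; "joint_efforts": joint torques, N m; "eef_pos": TCP position; "eef_rot": TCP orientation; "wrist_force": force on the tool from outside, world axes, zero at the start; "torque": the same for the moment, N m; "opening": opening from 0.0 (shut) to 1.0 (fully open).
Only numpy, scipy, OpenCV 4.12 (cv2) and the standard library are available. Lean on these libraries where they do the work, as an engineer would, in place of code of your own. Each camera call takes 0.05 s, during which the arm holds its last target. There are 200 camera calls.

TASK

Get the small bench tyre spreader ready for the next tyre: first lift the buffing rasp off its bed and stand it upright in the red parts tray. Then slide the red carriage all the way to its end stop at the yellow fork, press the orange-headed locking pin fully down through fork and lug until its head seats, and swing the green-tabbed keeper over the pin's head as far as it goes. Leave the other things on the bench where they are.

Things in the scene. Friction and masses are not known exactly. Their poses are not given: they have to be found in the camera images.
- spreader: small bench tyre spreader, fixed: blue steel bed 140 (its x) x 300 (its y) x 20 mm high, steel guide strips (top 28 mm above the bench) at x = +-56 mm. Origin: centre of its underside, on the bench; z up; +y runs along the bed from the carriage towards the yellow fork. Two steel bead hooks, on bed and carriage, stick out 100 mm to its -x and rise to 73 mm
- fork_hole (a point): centre of the vertical hole in the yellow fork, at the top of its upper cheek: spreader x 0, y 110, 66 mm above the bench. The fork spans spreader x = +-30 mm, y = 90 to 145 mm; the front face (y = 90 mm) of its lower cheek is the carriage's end stop
- carriage (a joint): travel of the red sliding carriage along the spreader's +y, in m: 0 at the end away from the fork (starts at 0 to 0.045), 0.150 hard against the end stop, where the hole in its lug lies under the fork's hole. It resists with about 4 N of friction and stays where it is left
- carriage_grip (a point): top centre of the carriage's black upright grip, 30 (spreader x) x 24 (spreader y) mm, from 45 to 100 mm above the bench; at spreader x 0, y = -95 mm + travel. The red block below is 90 x 70 mm, centred on it, top at 45 mm. A steel lug (30 mm wide, top at 42 mm, 16 mm hole) reaches 70 mm ahead (+y) of the grip's centre
- pin (a joint): how far the headed locking pin is pushed down, in m: starts raised at 0 to 0.003; 0.030 with its head seated on the fork. It is captive in the upper cheek, holds by about 4 N of friction and does not spring back; pushed down too early it stops the lug from entering the fork
- pin_head (a point): top centre of the pin's orange head, 28 mm across and 8 mm thick, on a 12 mm steel shaft that stands upright in the fork's hole. Raised it is about 104 mm above the bench, seated 74 mm
- keeper (a joint): angle of the keeper in rad: 0 when its arm points along the spreader's +y (starts at 0 to 0.4), 1.571 at its stop, when the arm points along the spreader's -x and lies over the seated pin's head. It grows counter-clockwise seen from above, takes about 1.5 N at the tab and stays where it is left; a raised pin blocks it
- keeper_tab (a point): top centre of the green upright tab at the end of the keeper's flat steel arm, 68 mm from the pivot: 16 mm thick (in the direction of its swing) x 14 mm along the arm, from 85 to 117 mm above the bench. The arm is 16 mm wide, its underside 77 and its top 85 mm above the bench
- keeper_pivot (a point): the keeper's vertical pivot axis, at the top of the arm; 45 mm to the spreader's +x of the pin's axis (spreader x 45, y 110 mm)
- rasp: buffing rasp standing upright on the spreader's bed between lug and fork, in the carriage's way: ribbed brass drum 44 mm across and 30 mm high (46 over the ribs) with a steel shank 14 mm across standing 32 mm out of its top (62 mm in all), about 150 g, loose. Origin: centre of its underside; z up along the shank
- tray: open red plastic parts tray, 160 (its x) x 120 (its y) x 35 mm high, walls and floor 4 to 5 mm, empty, fixed to the bench on the left or on the right of the spreader. Origin: centre of its underside on the bench
- bin: grey bin of odds and ends, 160 x 120 x 50 mm, fixed, on the other side; not the place for the rasp
- aerosol: bystander, loose: blue-banded spray can, 54 mm across, 170 mm tall
- cement: bystander, loose: red-banded cement can, 68 mm across, 90 mm tall
- screwdriver: bystander, loose: red-handled screwdriver lying flat
- wrench: bystander, loose: steel wrench lying flat on the near right side
- washer: bystander, loose: black rubber ring, 70 mm across, 14 mm high
- brush: bystander, loose: brush lying flat
- jar: bystander, loose: white jar with a black cap, 60 mm across, 80 mm tall
Things that resemble listed ones, but are neither listed nor needed, are in the scene too. What is shaped like the rasp but pink is not meant.

How it is judged:
On the way, in this order (a step that is already met when the one before it is completed fails the run):
1. the rasp stands upright in the red tray, released (x of rasp in the frame of tray between -0.065 and 0.065 m and y of rasp in the frame of tray between -0.045 and 0.045 m and z of rasp in the frame of tray below 0.012 m and angle between rasp's own z axis and vertical below 0.15 rad and linear speed of rasp below 0.03 m/s and contact force between the fingers and rasp below 0.1 N), for 0.2 s.
2. the carriage is at its end stop (value of joint carriage above 0.147 m), for 0.2 s.
3. the pin's head is seated on the fork (value of joint carriage above 0.147 m and value of joint pin above 0.028 m), for 0.2 s.
4. the keeper is swung over the pin's head to its stop (value of joint pin above 0.028 m and value of joint keeper above 1.48 rad), for 0.2 s.
At the end, for the whole second after the job is handed in: The rasp stands upright (within 0.15 rad), at rest and released on the red tray's floor; the carriage is within 3 mm of its end stop, the pin within 2 mm of fully seated and the keeper within 0.09 rad of its stop over the pin's head (all of step 1 and all of step 4 and value of joint carriage above 0.147 m); the robot touches nothing.
It fails at once if any loose bystander on the bench is moved more than 30 mm (distance of any of aerosol, cement, screwdriver, wrench, washer, brush, jar from where it was at the start of the episode above 0.03 m).
It also fails if it takes over 58 s, if anything falls off the work surface, if the arm or the gripper's body presses on something with over 40 N, if the wrist force passes 120 N, or if a joint passes its speed limit or range.

## Working session

There is one attempt and no reset: what is moved stays moved. The work goes in short steps, Python scripts to look and compute and a tool call to move; the robot and the scene stay as the last step left them, time stands still between calls to the robot, and variables do not carry over. Pictures are saved under pics/ and viewed, about 8 in all and at most 12, crops included, and the job is handed in when it is done.

Besides the shell and the picture viewer there is one more tool, called after ">>>" by a JSON object that holds its "fn" and its "kwargs", one argument or row to a line. apply_moves: Moves the arm, as the interface text tells. Its arguments: {"type":"object","properties":{"moves":{"type":"array","items":{"type":"array","items":{"type":"array","items":{"type":"number"}}}}},"required":["moves"]}

```bash
mkdir -p pics; ls
python3 - <<'E'
from bench import *
import cv2,numpy as np
for n in("top","scene"):
    cv2.imwrite(f"pics/{n}0.png",cv2.resize(camera(n)[:,:,::-1],(800,600),interpolation=cv2.INTER_CUBIC))
    c=get_calibration(n);print(n,{k:np.round(v,3).tolist() for k,v in c.items()})
print(get_obs())
E
```

```text
pics
top {'vertical_fov': 56.349, 'cx': 282.479, 'cy': 215.044, 'R': [[-0.026, -1.0, -0.006], [-0.996, 0.026, -0.087], [0.087, 0.003, -0.996]], 't': [0.068, 0.562, 1.335]}
scene {'vertical_fov': 47.796, 'cx': 282.745, 'cy': 209.875, 'R': [[-0.367, 0.93, -0.012], [0.785, 0.303, -0.541], [-0.499, -0.208, -0.841]], 't': [0.148, -0.382, 1.75]}
{'time_s': 0.1, 'q': array([ 9.07716618e-01,  1.81507267e-01,  1.60791204e+00, -2.26061882e-06,
        1.35382206e+00, -2.06259228e-01]), 'dq': array([-1.12354482e-03, -4.61932465e-04, -2.03834418e-03,  1.88264633e-04,
       -9.73876928e-05, -7.99376217e-04]), 'joint_efforts': array([ 1.95765242e-04, -4.45879126e+01, -3.52236021e+01, -1.37000679e-04,
        4.23400095e-03, -1.52237340e-05]), 'eef_pos': array([0.25329398, 0.51567216, 0.2494495 ]), 'eef_rot': array([-3.46144468e-04,  2.26429026e-01,  9.74027318e-01, -7.48164092e-04]), 'wrist_force': array([ 0.11242738, -0.52227117, -0.44817835]), 'torque': array([-0.03067925, -0.02359913,  0.021633  ]), 'opening': 1.0021551034914493}
```

View pics/top0.png

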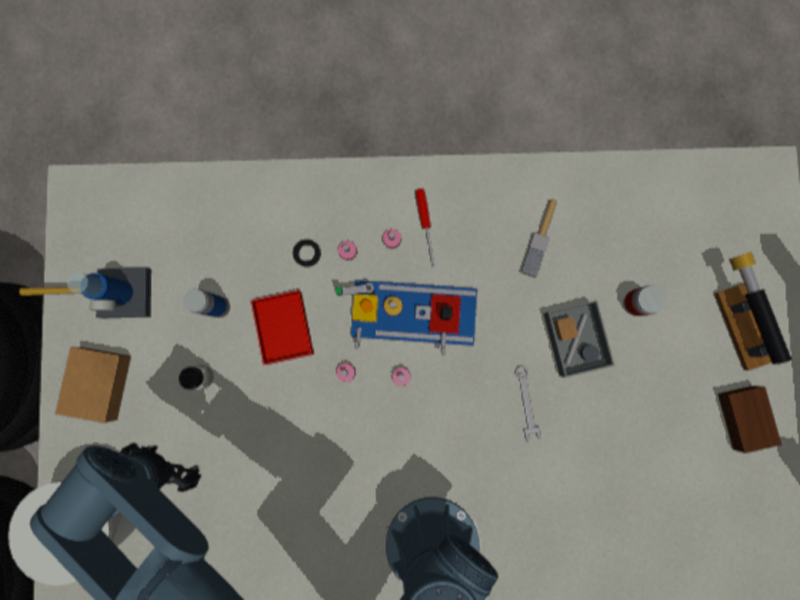

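View pics/scene0.png

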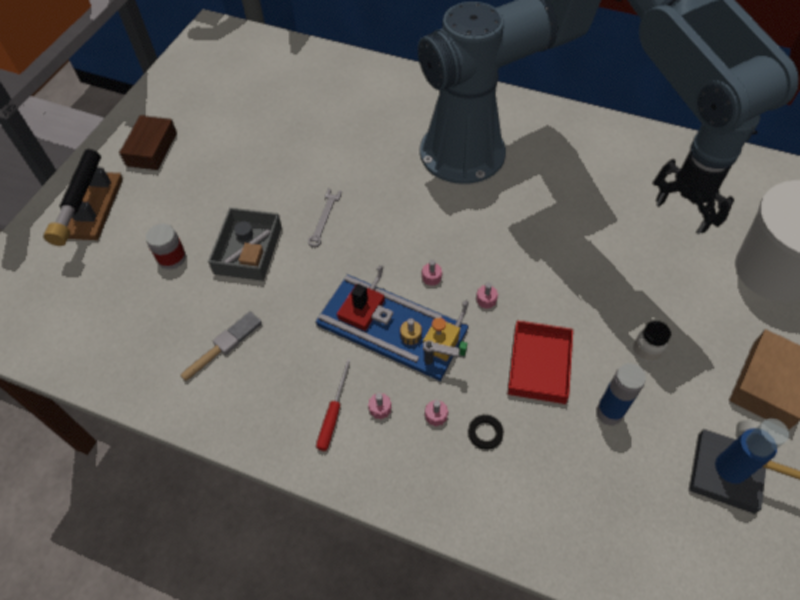

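Top view: brass rasp at (393,305) between the lug (423,312) and the yellow fork (365,307); the pink lookalikes at (347,249), (392,238), (345,372) and (400,376) are off the bed. The red tray is at (283,327), the grey bin at (577,338). The brass one on the bed fits the description. I'll confirm it in a crop.

```bash
cat > h.py <<'E'
from bench import *
import cv2,numpy as np
from scipy.spatial.transform import Rotation as Ro
def K(c): f=210/np.tan(np.radians(c["vertical_fov"])/2); return f
def bp(c,u,v,z):
    R=np.array(c["R"]);t=np.array(c["t"]);f=K(c)
    d=R.T@np.array([(u-c["cx"])/f,(v-c["cy"])/f,1]);o=-R.T@t
    return (o+d*(z-o[2])/d[2])[:3]
def pj(c,X):
    p=np.array(c["R"])@np.array(X)+np.array(c["t"]);f=K(c)
    return np.array([c["cx"]+f*p[0]/p[2],c["cy"]+f*p[1]/p[2]])
def crop(im,u0,v0,w,h,s,name):
    cv2.imwrite(name,cv2.resize(im[v0:v0+h,u0:u0+w,::-1],None,fx=s,fy=s,interpolation=cv2.INTER_CUBIC))
def tool():
    o=get_obs();q=np.array(o["eef_rot"]);return np.array(o["eef_pos"]),Ro.from_quat(q[[1,2,3,0]]).as_matrix()
def shift(target):  # cm along tool axes
    p,R=tool();return np.round(100*R.T@(np.array(target)-p),2)
E
python3 - <<'E'
from h import *
crop(camera("top"),165,185,180,95,4.4,"pics/c1.png")
c=get_calibration("top")
for n,u,v,z in [("rasp shank top",393,302,.082),("grip top",446,311,.1),("head",365,306,.104),("tray",283,327,.03),("bedR",476,316,.02),("bedL",352,313,.02),("tab",338,289,.117)]:
    print(n,bp(c,u*.7,v*.7,z).round(3))
p,R=tool();print(R.round(3))
w=get_calibration("wrist");print((R.T@(-np.array(w["R"]).T@w["t"]-p)).round(3),(np.array(w["R"])@R).round(3),w["vertical_fov"])
E
```

```text
rasp shank top [0.571 0.078 0.082]
grip top [ 0.546 -0.044  0.1  ]
head [0.562 0.141 0.104]
tray [0.523 0.346 0.03 ]
bedR [ 0.538 -0.122  0.02 ]
bedL [0.553 0.179 0.02 ]
tab [0.601 0.201 0.117]
[[-0.897  0.441 -0.001]
 [ 0.441  0.897 -0.001]
 [ 0.    -0.001 -1.   ]]
[ 0.073  0.001 -0.124] [[ 0.     1.     0.001]
 [-0.958  0.    -0.286]
 [-0.286 -0.001  0.958]] 64.12779878287135
```

View pics/c1.png

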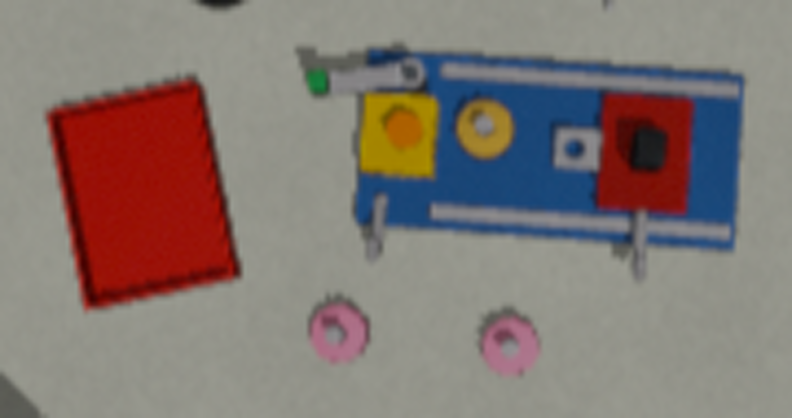

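The crop shows the brass rasp (485,124) on the bed between the lug hole (575,148) and the fork. The orange head is at (403,130), green tab (318,82), black grip (649,148).

Run:
```python
from h import *
from scipy.optimize import least_squares
c=get_calibration("top")
px=lambda x,y:(165+x/4.4-.4,185+y/4.4-.4)
obs=[(px(365,48),(.07,.15,.02)),(px(743,75),(.07,-.15,.02)),(px(735,248),(-.07,-.15,.02)),(px(355,222),(-.07,.15,.02)),(px(403,130),(0,.11,.104))]
def W(p,X): a=p[2];return np.array([p[0]+np.cos(a)*X[0]-np.sin(a)*X[1],p[1]+np.sin(a)*X[0]+np.cos(a)*X[1],X[2]])
r=least_squares(lambda p:np.concatenate([pj(c,W(p,X))-u for u,X in obs]),[.55,.03,-.05]);p=r.x;print(p.round(4),r.fun.round(1))
inv=lambda X:np.array([[np.cos(p[2]),np.sin(p[2])],[-np.sin(p[2]),np.cos(p[2])]])@(X[:2]-p[:2])
for n,q,z in [("shank",(485,124),.082),("grip",(649,146),.1),("tab",(318,80),.117),("pivot",(410,72),.085),("head",(403,130),.104)]:
    X=bp(c,*px(*q),z);print(n,X.round(3),inv(X).round(3))
t=[bp(c,*px(*q),.035)[:2] for q in [(50,110),(197,80),(238,272),(88,305)]];print("tray",np.mean(t,0),np.round(t,3))
print("shift",shift([.571,.078,.22]))
```

```text
[ 0.5523  0.0296 -0.0923] [ 0.4 -0.   0.2 -0.5 -0.2  0.3 -0.3  0.4 -0.  -0.2]
shank [0.567 0.079 0.082] [0.01 0.05]
grip [ 0.546 -0.043  0.1  ] [ 0.    -0.073]
tab [0.599 0.2   0.117] [0.031 0.174]
pivot [0.608 0.134 0.085] [0.045 0.109]
head [0.562 0.139 0.104] [-0.001  0.11 ]
tray [0.5255124  0.34775074] [[0.591 0.421]
 [0.612 0.305]
 [0.461 0.274]
 [0.438 0.391]]
shift [-47.82 -25.27   2.98]
```

>>> {"fn": "apply_moves", "kwargs": {
  "moves": [
    [[-4.5, -2.4, 0.3, 0, 0, 0.14, 0.6], [-9, -4.8, 0.6, 0, 0, 0.28, 0.6], [-13.5, -7.2, 0.9, 0, 0, 0.42, 0.6], [-18, -9.6, 1.2, 0, 0, 0.56, 0.6], [-22.5, -12, 1.5, 0, 0, 0.7, 0.6], [-27, -14.4, 1.8, 0, 0, 0.84, 0.6], [-31.5, -16.8, 2.1, 0, 0, 0.98, 0.6], [-36, -19, 2.3, 0, 0, 1.1, 0.6]]
  ]
}}

```text
time_s: 0.95
eef_pos: [0.4887, 0.191, 0.2273]
eef_rot: [-0.0, 0.704, 0.71, -0.0]
wrist_force: [1.1, 1.3, -0.8]
opening: 0.6
```

Run:
```python
from h import *
p,R=tool();print(p,shift([.567,.079,.20]),np.degrees(np.arctan2(R[1,1],R[0,1])),get_obs()["q"].round(2),get_obs()["opening"])
```

```text
[0.48874277 0.19099708 0.22734496] [-11.26   7.73   2.73] 0.479402609028495 [0.15 0.09 1.76 0.   1.29 0.14] 0.6001195345812348
```

>>> {"fn": "apply_moves", "kwargs": {
  "moves": [
    [[-3.8, 2.6, 0.9, 0, 0, 0.05, 0.6], [-7.6, 5.2, 1.8, 0, 0, 0.1, 0.6], [-11.3, 7.7, 2.7, 0, 0, 0.1, 0.6], [-11.3, 7.7, 2.7, 0, 0, 0.1, 0.6], [-11.3, 7.7, 2.7, 0, 0, 0.1, 0.6]]
  ]
}}

```text
time_s: 1.45
eef_pos: [0.5666, 0.0801, 0.1998]
eef_rot: [-0.001, 0.738, 0.675, -0.001]
wrist_force: [-1.0, 0.0, 0.1]
opening: 0.599
```

Run:
```python
from h import *
p,R=tool();print(p,np.degrees(np.arctan2(R[1,1],R[0,1])))
w=get_calibration("wrist");im=camera("wrist");crop(im,0,0,560,420,1.42,"pics/w1.png")
np.save("w1.npy",np.r_[np.array(w["R"]).ravel(),w["t"],w["cx"],w["cy"]])
print("pred",(1.42*pj(w,[.567,.079,.082])).round(),(1.42*pj(w,[.546,-.043,.1])).round())
```

```text
[0.5665538  0.08013349 0.1997784 ] -5.0617806577196225
pred [400. 302.] [382. 519.]
```

View pics/w1.png

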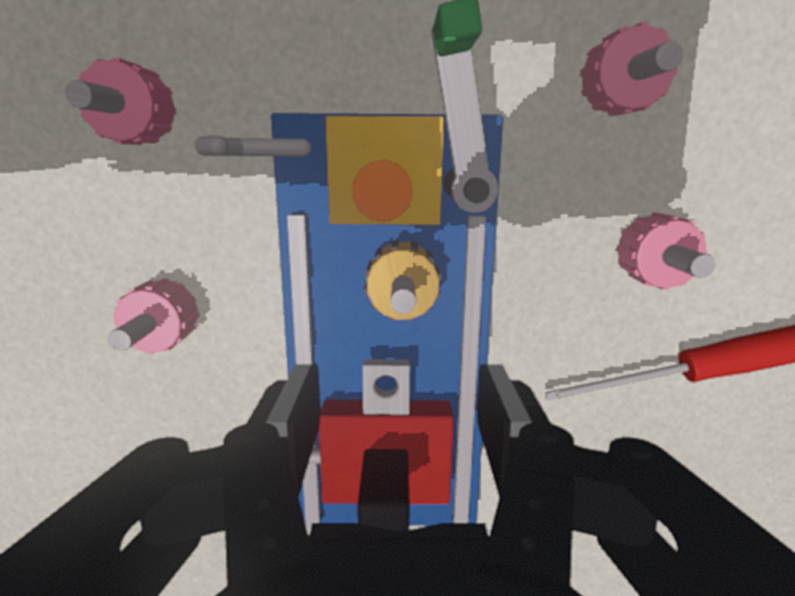

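The wrist view shows the shank's top at (403,296), predicted (400,302): about 3 mm off. I'll correct and descend.

>>> {"fn": "apply_moves", "kwargs": {
  "moves": [
    [[0.2, 0.15, 4, 0, 0, 0, 0.6], [0.2, 0.15, 8, 0, 0, 0, 0.6], [0.2, 0.15, 11, 0, 0, 0, 0.5], [0.2, 0.15, 12.8, 0, 0, 0, 0.4], [0.2, 0.15, 12.8, 0, 0, 0, 0.2], [0.2, 0.15, 12.8, 0, 0, 0, 0], [0.2, 0.15, 12.8, 0, 0, 0, 0], [0.2, 0.15, 12.8, 0, 0, 0, 0]]
  ]
}}

```text
time_s: 2.3
eef_pos: [0.5688, 0.0832, 0.0737]
eef_rot: [0.0, 0.737, 0.676, 0.0]
wrist_force: [0.7, 0.0, -1.7]
opening: 0.144
```

>>> {"fn": "apply_moves", "kwargs": {
  "moves": [
    [[0, 0, 0, 0, 0, 0, 0], [0, 0, 0, 0, 0, 0, 0], [0, 0, -2, 0, 0, 0, 0], [0, 0, -5, 0, 0, 0, 0], [0, 0, -9, 0, 0, 0, 0], [0, 0, -13, 0, 0, 0, 0], [0, 0, -14, 0, 0, 0, 0]]
  ]
}}

```text
time_s: 3.0
eef_pos: [0.5711, 0.0827, 0.2181]
eef_rot: [0.003, 0.737, 0.676, 0.003]
wrist_force: [0.8, -0.2, -1.6]
opening: 0.141
```

Run:
```python
from h import *
p,R=tool();print(p,get_obs()["opening"],R.round(3).tolist(),shift([.5255,.348,.21]))
w=get_calibration("wrist");im=camera("wrist");crop(im,0,0,560,420,1.2,"pics/w2.png")
```

```text
[0.57112962 0.08267732 0.21813227] 0.14138074028870806 [[0.086, 0.996, 0.009], [0.996, -0.086, -0.001], [0.0, 0.009, -1.0]] [26.04 -6.83  0.76]
```

View pics/w2.png

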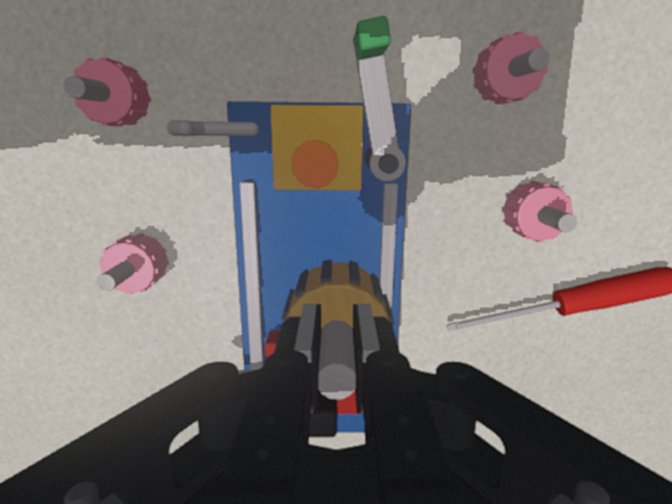

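Rasp held upright by the shank. To the tray.

>>> {"fn": "apply_moves", "kwargs": {
  "moves": [
    [[4.4, -1.1, 0, 0, 0, 0, 0], [8.8, -2.2, 0, 0, 0, 0, 0], [13.2, -3.4, 0, 0, 0, 0, 0], [17.6, -4.6, 0, 0, 0, 0, 0], [22, -5.7, 0, 0, 0, 0, 0], [26, -6.8, 1, 0, 0, 0, 0], [26, -6.8, 5, 0, 0, 0, 0], [26, -6.8, 9, 0, 0, 0, 0]]
  ]
}}

```text
time_s: 3.85
eef_pos: [0.5219, 0.3492, 0.1203]
eef_rot: [0.0, 0.736, 0.677, -0.0]
wrist_force: [-0.1, 0.1, -2.4]
opening: 0.141
```

Run:
```python
from h import *
print(shift([.5255,.348,.059]),get_obs()["wrist_force"],tool()[1][:,2])
```

```text
[-0.09  0.37  6.13] [-0.09704998  0.06117405 -2.4305577 ] [ 1.15804338e-05 -1.41550564e-05 -1.00000000e+00]
```

>>> {"fn": "apply_moves", "kwargs": {
  "moves": [
    [[0, 0, 2.5, 0, 0, 0, 0], [0, 0, 4.5, 0, 0, 0, 0], [0, 0, 5.2, 0, 0, 0, 0], [0, 0, 5.6, 0, 0, 0, 0], [0, 0, 5.9, 0, 0, 0, 0], [0, 0, 5.9, 0, 0, 0, 0]]
  ]
}}

```text
time_s: 4.45
eef_pos: [0.5235, 0.3478, 0.0641]
eef_rot: [0.0, 0.737, 0.676, 0.0]
wrist_force: [-0.2, 0.6, -2.2]
opening: 0.14
```

>>> {"fn": "apply_moves", "kwargs": {
  "moves": [
    [[0, 0, 0.3, 0, 0, 0, 0], [0, 0, 0.4, 0, 0, 0, 0], [0, 0, 0.5, 0, 0, 0, 0], [0, 0, 0.5, 0, 0, 0, 0]]
  ]
}}

```text
time_s: 4.85
eef_pos: [0.523, 0.3477, 0.0587]
eef_rot: [0.0, 0.737, 0.676, 0.0]
wrist_force: [-1.1, 0.1, -1.8]
opening: 0.142
```

>>> {"fn": "apply_moves", "kwargs": {
  "moves": [
    [[0, 0, 0.1, 0, 0, 0, 0], [0, 0, 0.1, 0, 0, 0, 0], [0, 0, 0.2, 0, 0, 0, 0], [0, 0, 0.2, 0, 0, 0, 0]]
  ]
}}

```text
time_s: 5.25
eef_pos: [0.5229, 0.3477, 0.0565]
eef_rot: [-0.0, 0.737, 0.676, -0.0]
wrist_force: [-0.3, 0.4, -2.7]
opening: 0.143
```

>>> {"fn": "apply_moves", "kwargs": {
  "moves": [
    [[0, 0, 0.1, 0, 0, 0, 0], [0, 0, 0.1, 0, 0, 0, 0], [0, 0, 0.2, 0, 0, 0, 0], [0, 0, 0.2, 0, 0, 0, 0]]
  ]
}}

```text
time_s: 5.65
eef_pos: [0.5233, 0.3478, 0.056]
eef_rot: [0.0, 0.737, 0.676, 0.0]
wrist_force: [-3.9, -3.0, 9.0]
opening: 0.143
```

Contact. Release slowly and rise.

>>> {"fn": "apply_moves", "kwargs": {
  "moves": [
    [[0, 0, -0.1, 0, 0, 0, 0.14], [0, 0, -0.1, 0, 0, 0, 0.25], [0, 0, -0.1, 0, 0, 0, 0.4], [0, 0, -0.1, 0, 0, 0, 0.5], [0, 0, -1, 0, 0, 0, 0.5], [0, 0, -5, 0, 0, 0, 0.5], [0, 0, -10, 0, 0, 0, 0.5], [0, 0, -15, 0, 0, 0, 0.5]]
  ]
}}

```text
time_s: 6.45
eef_pos: [0.5226, 0.3475, 0.2063]
eef_rot: [-0.0, 0.737, 0.676, -0.0]
wrist_force: [0.8, 0.4, 0.8]
opening: 0.498
```

Run:
```python
from h import *
p,R=tool();print(p,get_obs()["opening"],shift([.546,-.043,.20]))
im=camera("wrist");crop(im,0,0,560,420,1.,"pics/w3.png")
```

```text
[0.52257236 0.34750277 0.20634593] 0.49755569772307573 [-38.7    5.69   0.65]
```

View pics/w3.png

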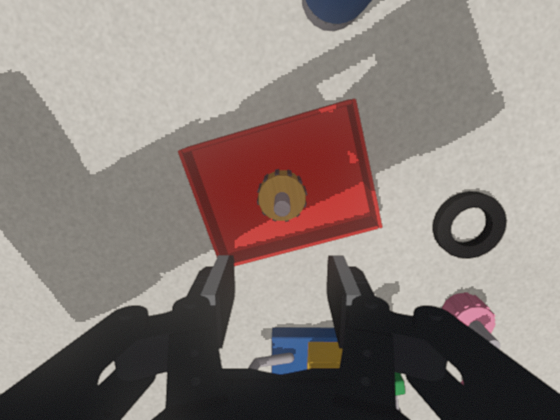

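The rasp stands upright near the tray centre (280,195), released. Next, the carriage grip.

>>> {"fn": "apply_moves", "kwargs": {
  "moves": [
    [[-4.8, 0.7, 0, 0, 0, 0, 0.55], [-9.6, 1.4, 0, 0, 0, 0, 0.55], [-14.4, 2.1, 0, 0, 0, 0, 0.55], [-19.2, 2.8, 0, 0, 0, 0, 0.55], [-24, 3.5, 0, 0, 0, 0, 0.55], [-28.8, 4.2, 0, 0, 0, 0, 0.55], [-33.6, 4.9, 0, 0, 0, 0, 0.55], [-38.4, 5.6, 0, 0, 0, 0, 0.55]]
  ]
}}

```text
time_s: 7.3
eef_pos: [0.5458, -0.0416, 0.2054]
eef_rot: [0.001, 0.737, 0.676, 0.0]
wrist_force: [0.8, 0.2, -0.8]
opening: 0.548
```

>>> {"fn": "apply_moves", "kwargs": {
  "moves": [
    [[0, 0, 0, 0, 0, 0, 0.55], [0, 0, 0, 0, 0, 0, 0.55]]
  ]
}}

```text
time_s: 7.5
eef_pos: [0.5459, -0.0407, 0.2049]
eef_rot: [0.0, 0.738, 0.675, 0.0]
wrist_force: [-0.3, 0.2, 0.1]
opening: 0.55
```

Run:
```python
from h import *
p,R=tool();print(p,get_obs()["opening"],shift([.546,-.043,.087]),np.degrees(np.arctan2(R[1,1],R[0,1])))
```

```text
[ 0.54587126 -0.04068704  0.20494138] 0.5503193430420321 [-0.23  0.03 11.79] -5.095096325679781
```

>>> {"fn": "apply_moves", "kwargs": {
  "moves": [
    [[-0.1, 0, 4, 0, 0, 0, 0.55], [-0.1, 0, 8, 0, 0, 0, 0.55], [-0.1, 0, 10.5, 0, 0, 0, 0.55], [-0.1, 0, 11.7, 0, 0, 0, 0.5], [-0.1, 0, 11.7, 0, 0, 0, 0.3], [-0.1, 0, 11.7, 0, 0, 0, 0.2], [-0.1, 0, 11.7, 0, 0, 0, 0.2], [-0.1, 0, 11.7, 0, 0, 0, 0.2]]
  ]
}}

```text
time_s: 8.3
eef_pos: [0.5469, -0.0392, 0.0866]
eef_rot: [0.001, 0.737, 0.676, 0.001]
wrist_force: [13.7, 2.3, -25.7]
opening: 0.338
```

Run:
```python
from h import *
p=np.array([.5523,.0296]);a=-.0923
g=lambda y:[p[0]-np.sin(a)*y,p[1]+np.cos(a)*y,.087]
print(g(-.073),g(.055),shift(g(.055)),get_obs()["opening"],get_obs()["wrist_force"])
```

```text
[np.float64(0.5455716629462972), np.float64(-0.04308926661132144), 0.087] [np.float64(0.5573692950404611), np.float64(0.0843658858030504), 0.087] [ 1.24e+01 -1.00e-02 -2.00e-02] 0.3381917820303689 [ 13.68008808   2.26673252 -25.66583354]
```

>>> {"fn": "apply_moves", "kwargs": {
  "moves": [
    [[0, 0, 0, 0, 0, 0, 0.2], [1.5, 0, 0, 0, 0, 0, 0.2], [3.5, 0, 0, 0, 0, 0, 0.2], [5.5, 0, 0, 0, 0, 0, 0.2], [7.5, 0, 0, 0, 0, 0, 0.2], [9.5, 0, 0, 0, 0, 0, 0.2], [10.7, 0, 0, 0, 0, 0, 0.2], [11.3, 0, 0, 0, 0, 0, 0.2]]
  ]
}}

```text
time_s: 9.1
eef_pos: [0.5575, 0.0726, 0.0866]
eef_rot: [0.002, 0.737, 0.676, 0.001]
wrist_force: [16.8, -6.2, -29.1]
opening: 0.34
```

>>> {"fn": "apply_moves", "kwargs": {
  "moves": [
    [[0.3, 0, 0, 0, 0, 0, 0.2], [0.6, 0, 0, 0, 0, 0, 0.2], [0.8, 0, 0, 0, 0, 0, 0.2], [0.8, 0, 0, 0, 0, 0, 0.2]]
  ]
}}

```text
time_s: 9.5
eef_pos: [0.5582, 0.0798, 0.0867]
eef_rot: [0.002, 0.737, 0.676, 0.002]
wrist_force: [18.0, -4.1, -30.0]
opening: 0.338
```

Run:
```python
from h import *
print(shift([.5574,.0844,.087]),get_obs()["wrist_force"])
```

```text
[ 0.45 -0.12 -0.03] [ 17.98903875  -4.06146511 -30.02896261]
```

>>> {"fn": "apply_moves", "kwargs": {
  "moves": [
    [[0.2, 0, 0, 0, 0, 0, 0.2], [0.4, 0, 0, 0, 0, 0, 0.2], [0.5, 0, 0, 0, 0, 0, 0.2], [0.5, 0, 0, 0, 0, 0, 0.2]]
  ]
}}

```text
time_s: 9.9
eef_pos: [0.5586, 0.0845, 0.0866]
eef_rot: [0.002, 0.737, 0.676, 0.001]
wrist_force: [18.1, -4.8, -29.4]
opening: 0.336
```

>>> {"fn": "apply_moves", "kwargs": {
  "moves": [
    [[0.1, 0, 0, 0, 0, 0, 0.2], [0.2, 0, 0, 0, 0, 0, 0.2], [0.3, 0, 0, 0, 0, 0, 0.2], [0.3, 0, 0, 0, 0, 0, 0.2]]
  ]
}}

```text
time_s: 10.3
eef_pos: [0.5589, 0.0874, 0.0867]
eef_rot: [0.002, 0.737, 0.676, 0.001]
wrist_force: [17.6, -4.8, -30.2]
opening: 0.338
```

>>> {"fn": "apply_moves", "kwargs": {
  "moves": [
    [[0.1, 0, 0, 0, 0, 0, 0.2], [0.2, 0, 0, 0, 0, 0, 0.2], [0.2, 0, 0, 0, 0, 0, 0.2], [0.2, 0, 0, 0, 0, 0, 0.2]]
  ]
}}

```text
time_s: 10.7
eef_pos: [0.5591, 0.0892, 0.0867]
eef_rot: [0.002, 0.737, 0.676, 0.001]
wrist_force: [17.5, -5.8, -29.0]
opening: 0.342
```

>>> {"fn": "apply_moves", "kwargs": {
  "moves": [
    [[0.1, 0, 0, 0, 0, 0, 0.2], [0.2, 0, 0, 0, 0, 0, 0.2], [0.2, 0, 0, 0, 0, 0, 0.2], [0.2, 0, 0, 0, 0, 0, 0.2]]
  ]
}}

```text
time_s: 11.1
eef_pos: [0.5591, 0.0893, 0.0866]
eef_rot: [0.003, 0.737, 0.676, 0.0]
wrist_force: [14.9, -15.3, -28.3]
opening: 0.34
```

End stop felt (the push rose from 5 to 15 N without motion). Release and rise.

>>> {"fn": "apply_moves", "kwargs": {
  "moves": [
    [[0, 0, 0, 0, 0, 0, 0.35], [0, 0, 0, 0, 0, 0, 0.5], [0, 0, 0, 0, 0, 0, 0.55], [0, 0, -3, 0, 0, 0, 0.55], [0, 0, -7, 0, 0, 0, 0.55], [0, 0, -11, 0, 0, 0, 0.3], [0, 0, -11, 0, 0, 0, 0.1], [0, 0, -11, 0, 0, 0, 0]]
  ]
}}

```text
time_s: 11.9
eef_pos: [0.558, 0.0925, 0.2]
eef_rot: [0.001, 0.737, 0.676, 0.002]
wrist_force: [-0.2, 0.3, -0.3]
opening: 0.043
```

Run:
```python
from h import *
p,R=tool();print(p,get_obs()["opening"],shift([.5625,.1405,.16]),np.degrees(np.arctan2(R[1,1],R[0,1])))
w=get_calibration("wrist");im=camera("wrist");crop(im,80,0,400,300,2,"pics/w4.png")
print("head pred",(pj(w,[.5625,.1395,.103])-[80,0])*2,"tab",(pj(w,[.599,.2,.117])-[80,0])*2)
R=np.array(w["R"]);np.savez("w4.npz",R=R,t=w["t"],cx=w["cx"],cy=w["cy"],vertical_fov=w["vertical_fov"])
```

```text
[0.55803895 0.09251313 0.19997278] 0.042662768573054385 [4.82 0.02 4.  ] -4.870490992608672
head pred [402.10454129 303.08366394] tab [514.31898927  80.60646808]
```

View pics/w4.png

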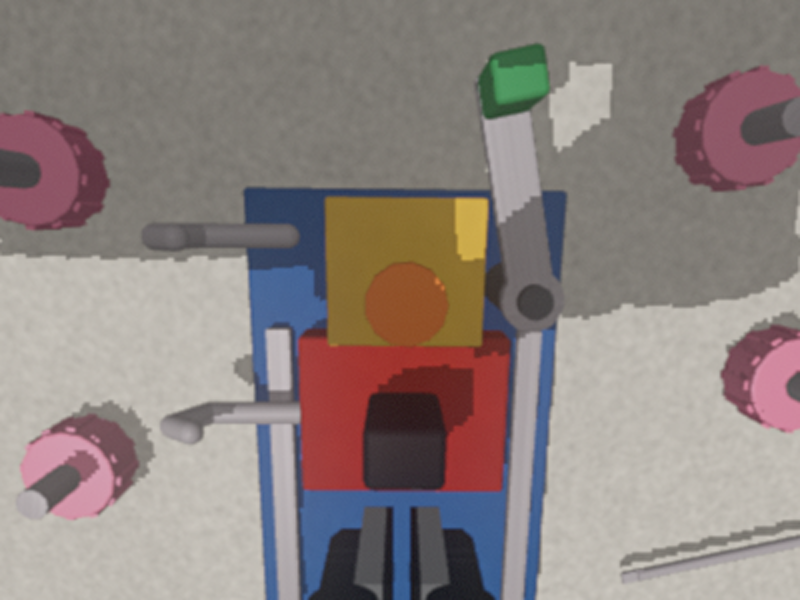

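The carriage block is flush against the fork. The pin's head is at (407,304), predicted (402,303), so the fit is good. Next, press the pin with shut fingers.

>>> {"fn": "apply_moves", "kwargs": {
  "moves": [
    [[2.4, 0.1, 1, 0, 0, 0, 0], [4.7, 0.2, 3, 0, 0, 0, 0], [4.7, 0.2, 5, 0, 0, 0, 0], [4.7, 0.2, 6.7, 0, 0, 0, 0], [4.7, 0.2, 6.7, 0, 0, 0, 0]]
  ]
}}

```text
time_s: 12.45
eef_pos: [0.5598, 0.1388, 0.1263]
eef_rot: [-0.003, 0.737, 0.676, -0.003]
wrist_force: [0.4, -0.6, 0.7]
opening: -0.002
```

>>> {"fn": "apply_moves", "kwargs": {
  "moves": [
    [[0, 0, 0.5, 0, 0, 0, 0], [0, 0, 1, 0, 0, 0, 0], [0, 0, 1.5, 0, 0, 0, 0], [0, 0, 2, 0, 0, 0, 0], [0, 0, 2.5, 0, 0, 0, 0], [0, 0, 3, 0, 0, 0, 0], [0, 0, 3, 0, 0, 0, 0]]
  ]
}}

```text
time_s: 13.15
eef_pos: [0.5631, 0.1384, 0.0999]
eef_rot: [-0.0, 0.737, 0.676, -0.0]
wrist_force: [-0.5, -0.5, -0.1]
opening: -0.0
```

>>> {"fn": "apply_moves", "kwargs": {
  "moves": [
    [[0, 0, 0.2, 0, 0, 0, 0], [0, 0, 0.4, 0, 0, 0, 0]]
  ]
}}

```text
time_s: 13.35
eef_pos: [0.5631, 0.1385, 0.0966]
eef_rot: [-0.0, 0.737, 0.676, -0.0]
wrist_force: [-1.3, 0.2, 2.4]
opening: 0.0
```

>>> {"fn": "apply_moves", "kwargs": {
  "moves": [
    [[0, 0, 0.2, 0, 0, 0, 0], [0, 0, 0.3, 0, 0, 0, 0], [0, 0, 0.3, 0, 0, 0, 0]]
  ]
}}

```text
time_s: 13.65
eef_pos: [0.5631, 0.1384, 0.0934]
eef_rot: [-0.0, 0.737, 0.676, -0.0]
wrist_force: [0.1, -0.5, 0.7]
opening: -0.003
```

>>> {"fn": "apply_moves", "kwargs": {
  "moves": [
    [[0, 0, 0.1, 0, 0, 0, 0], [0, 0, 0.2, 0, 0, 0, 0], [0, 0, 0.3, 0, 0, 0, 0], [0, 0, 0.3, 0, 0, 0, 0]]
  ]
}}

```text
time_s: 14.05
eef_pos: [0.5635, 0.1385, 0.0929]
eef_rot: [0.0, 0.737, 0.676, 0.0]
wrist_force: [-8.3, -2.1, 19.0]
opening: 0.0
```

Run:
```python
from h import *
print(get_obs()["wrist_force"]);im=camera("wrist");crop(im,140,100,280,210,2.4,"pics/w5.png")
```

```text
[-8.28590333 -2.07913538 19.04701151]
```

View pics/w5.png

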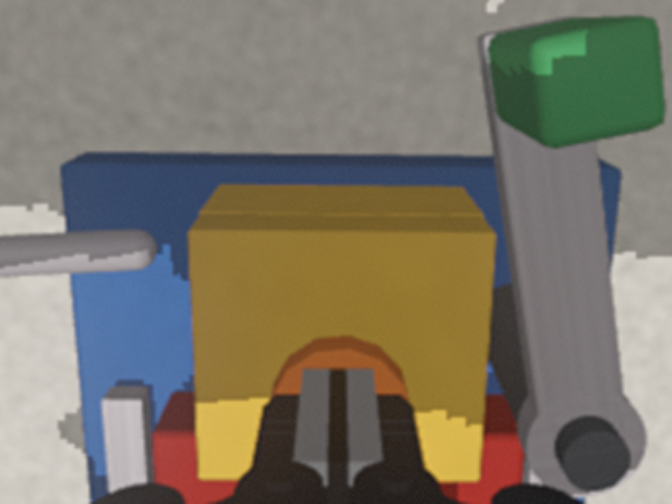

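The pin's push rose to 19 N with the tips at 74 mm, so it is seated. The tab is still at its start. Next: rise, go behind the tab and sweep it along its arc.

>>> {"fn": "apply_moves", "kwargs": {
  "moves": [
    [[0, 0, -3, 0, 0, 0, 0], [0, 0, -6.5, 0, 0, 0, 0], [2, 3.5, -6.5, 0, 0, 0, 0], [5, 6.8, -6.5, 0, 0, 0, 0], [7.2, 6.8, -6.5, 0, 0, 0, 0], [7.2, 6.8, -4, 0, 0, 0, 0], [7.2, 6.8, -1.6, 0, 0, 0, 0], [7.2, 6.8, -1.6, 0, 0, 0, 0]]
  ]
}}

```text
time_s: 14.9
eef_pos: [0.634, 0.2043, 0.1019]
eef_rot: [-0.002, 0.737, 0.676, -0.003]
wrist_force: [0.1, -0.2, -0.6]
opening: 0.0
```

Run:
```python
from h import *
a=-.0923;p=np.array([.5523,.0296])+.0015*np.array([np.cos(a),np.sin(a)])
s=lambda x,y:[p[0]+np.cos(a)*x-np.sin(a)*y,p[1]+np.sin(a)*x+np.cos(a)*y,.109]
print(tool()[0],get_obs()["wrist_force"],tool()[1][:,2])
for th in np.radians([5,15,25,35,45,55,65,75,85,90]):
    d=.020; print(round(np.degrees(th)),shift(s(.045-.068*np.sin(th)+d*np.cos(th),.110+.068*np.cos(th)+d*np.sin(th))))
```

```text
[0.63398073 0.20426375 0.1018737 ] [ 0.11894699 -0.22063663 -0.55944101] [-0.00801952 -0.00100664 -0.99996734]
5 [-0.19 -0.48 -0.71]
15 [-0.05 -1.71 -0.7 ]
25 [-0.12 -2.94 -0.69]
35 [-0.4  -4.14 -0.68]
45 [-0.89 -5.28 -0.67]
55 [-1.57 -6.31 -0.66]
65 [-2.41 -7.21 -0.65]
75 [-3.4  -7.95 -0.64]
85 [-4.5  -8.51 -0.64]
90 [-5.09 -8.71 -0.64]
```

>>> {"fn": "apply_moves", "kwargs": {
  "moves": [
    [[0, 0, -0.5, 0, 0, 0, 0], [0, -0.4, -0.5, 0, 0, 0, 0], [0, -1, -0.5, 0, 0, 0, 0], [0, -1.7, -0.5, 0, 0, 0, 0], [-0.1, -2.9, -0.5, 0, 0, 0, 0], [-0.4, -4.1, -0.5, 0, 0, 0, 0], [-0.4, -4.1, -0.5, 0, 0, 0, 0]]
  ]
}}

```text
time_s: 15.6
eef_pos: [0.5947, 0.204, 0.1123]
eef_rot: [-0.0, 0.737, 0.676, 0.0]
wrist_force: [-0.8, -0.4, -0.1]
opening: 0.003
```

Run:
```python
from h import *
a=-.0923;p=np.array([.5523,.0296])+.0015*np.array([np.cos(a),np.sin(a)])
s=lambda x,y:[p[0]+np.cos(a)*x-np.sin(a)*y,p[1]+np.sin(a)*x+np.cos(a)*y,.109]
print(tool()[0],get_obs()["wrist_force"])
for th in np.radians([35,45,55,65,75,85,90]):
    d=.020; print(round(np.degrees(th)),shift(s(.045-.068*np.sin(th)+d*np.cos(th),.110+.068*np.cos(th)+d*np.sin(th))))
im=camera("wrist");crop(im,80,0,400,300,1.8,"pics/w6.png")
```

```text
[0.59471918 0.20401617 0.11225043] [-0.78256182 -0.42033429 -0.09179819]
35 [-0.04 -0.23  0.33]
45 [-0.53 -1.36  0.32]
55 [-1.2  -2.4   0.32]
65 [-2.05 -3.3   0.32]
75 [-3.04 -4.04  0.32]
85 [-4.14 -4.59  0.32]
90 [-4.73 -4.8   0.32]
```

View pics/w6.png

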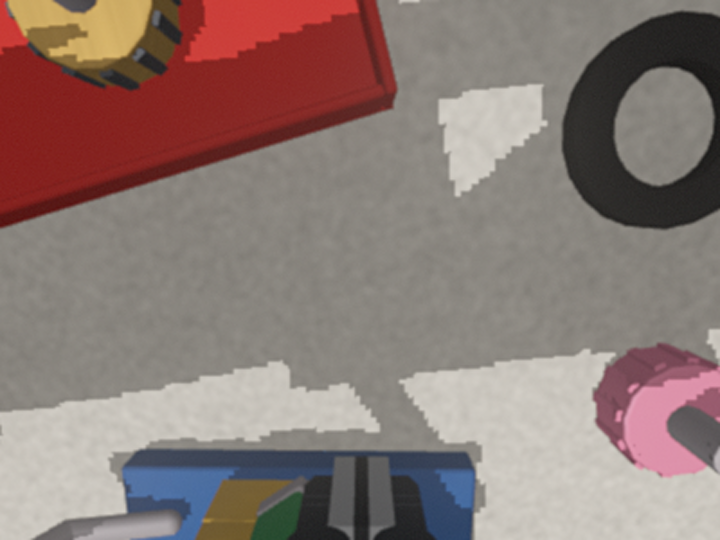

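The green tab (285,510) is being pushed ahead of the fingers. I'll continue along the arc.

>>> {"fn": "apply_moves", "kwargs": {
  "moves": [
    [[-0.2, -0.8, 0.3, 0, 0, 0, 0], [-0.5, -1.4, 0.3, 0, 0, 0, 0], [-0.8, -1.9, 0.3, 0, 0, 0, 0], [-1.2, -2.4, 0.3, 0, 0, 0, 0], [-1.6, -2.9, 0.3, 0, 0, 0, 0], [-2, -3.3, 0.3, 0, 0, 0, 0], [-2.5, -3.7, 0.3, 0, 0, 0, 0], [-3, -4, 0.3, 0, 0, 0, 0]]
  ]
}}

```text
time_s: 16.45
eef_pos: [0.5531, 0.1771, 0.1086]
eef_rot: [-0.0, 0.737, 0.676, 0.0]
wrist_force: [1.6, 1.4, -0.6]
opening: -0.001
```

>>> {"fn": "apply_moves", "kwargs": {
  "moves": [
    [[-0.4, -0.2, 0, 0, 0, 0, 0], [-0.8, -0.4, 0, 0, 0, 0, 0], [-1.1, -0.55, 0, 0, 0, 0, 0], [-1.1, -0.55, 0, 0, 0, 0, 0]]
  ]
}}

```text
time_s: 16.85
eef_pos: [0.5466, 0.1665, 0.1085]
eef_rot: [-0.0, 0.737, 0.676, -0.0]
wrist_force: [0.0, 0.2, 0.1]
opening: -0.0
```

Run:
```python
from h import *
a=-.0923;p=np.array([.5523,.0296])+.0015*np.array([np.cos(a),np.sin(a)])
s=lambda x,y:[p[0]+np.cos(a)*x-np.sin(a)*y,p[1]+np.sin(a)*x+np.cos(a)*y,.109]
print(tool()[0],get_obs()["wrist_force"])
for th in np.radians([80,85,90]):
    d=.020; print(round(np.degrees(th)),shift(s(.045-.068*np.sin(th)+d*np.cos(th),.110+.068*np.cos(th)+d*np.sin(th))))
```

```text
[0.54663369 0.16651691 0.10850568] [0.03380255 0.17406933 0.12023224]
80 [ 0.57  0.13 -0.05]
85 [ 0.   -0.12 -0.05]
90 [-0.58 -0.33 -0.05]
```

>>> {"fn": "apply_moves", "kwargs": {
  "moves": [
    [[-0.2, -0.1, 0, 0, 0, 0, 0], [-0.4, -0.2, 0, 0, 0, 0, 0], [-0.6, -0.3, 0, 0, 0, 0, 0], [-0.6, -0.3, 0, 0, 0, 0, 0]]
  ]
}}

```text
time_s: 17.25
eef_pos: [0.5433, 0.161, 0.1085]
eef_rot: [-0.0, 0.737, 0.676, -0.0]
wrist_force: [-0.1, -0.5, -0.7]
opening: 0.005
```

>>> {"fn": "apply_moves", "kwargs": {
  "moves": [
    [[-0.1, 0, 0, 0, 0, 0, 0], [-0.2, 0, 0, 0, 0, 0, 0], [-0.3, 0, 0, 0, 0, 0, 0], [-0.3, 0, 0, 0, 0, 0, 0]]
  ]
}}

```text
time_s: 17.65
eef_pos: [0.543, 0.1588, 0.1085]
eef_rot: [-0.001, 0.737, 0.676, 0.0]
wrist_force: [-1.7, 4.9, 1.2]
opening: -0.001
```

>>> {"fn": "apply_moves", "kwargs": {
  "moves": [
    [[-0.1, 0, 0, 0, 0, 0, 0], [-0.2, 0, 0, 0, 0, 0, 0], [-0.2, 0, 0, 0, 0, 0, 0]]
  ]
}}

```text
time_s: 17.95
eef_pos: [0.5429, 0.1585, 0.1086]
eef_rot: [-0.001, 0.737, 0.676, 0.001]
wrist_force: [1.0, 12.4, -1.1]
opening: -0.001
```

>>> {"fn": "apply_moves", "kwargs": {
  "moves": [
    [[-0.1, 0, 0, 0, 0, 0, 0], [-0.1, 0, 0, 0, 0, 0, 0]]
  ]
}}

```text
time_s: 18.15
eef_pos: [0.5429, 0.1584, 0.1086]
eef_rot: [-0.002, 0.737, 0.676, 0.002]
wrist_force: [0.9, 16.0, -1.0]
opening: 0.001
```

The stop is felt (16 N, no motion). Back off, rise and check.

>>> {"fn": "apply_moves", "kwargs": {
  "moves": [
    [[0.6, 0, 0, 0, 0, 0, 0], [1.5, 0, 0, 0, 0, 0, 0], [1.5, 0, -3, 0, 0, 0, 0], [1.5, 0, -8, 0, 0, 0, 0], [-2, 0, -12, 0, 0, 0, 0], [-5, 0, -12, 0, 0, 0, 0], [-8, 0, -12, 0, 0, 0, 0], [-8, 0, -12, 0, 0, 0, 0]]
  ]
}}

```text
time_s: 18.95
eef_pos: [0.5364, 0.0725, 0.2292]
eef_rot: [0.001, 0.738, 0.675, -0.0]
wrist_force: [-0.3, -0.1, 0.3]
opening: -0.001
```

Run:
```python
from h import *
print(tool()[0],get_obs()["wrist_force"])
w=get_calibration("wrist");im=camera("wrist");crop(im,0,0,560,420,1.42,"pics/w7.png")
a=-.0923;p=np.array([.5523,.0296])+.0015*np.array([np.cos(a),np.sin(a)])
s=lambda x,y,z:[p[0]+np.cos(a)*x-np.sin(a)*y,p[1]+np.sin(a)*x+np.cos(a)*y,z]
for n,X in dict(tab=s(-.023,.11,.117),pivot=s(.045,.11,.085),head=s(0,.11,.074),grip=s(0,.055,.1)).items(): print(n,(1.42*pj(w,X)).round())
```

```text
[0.53642701 0.07250414 0.22923172] [-0.32594287 -0.14734939  0.34234929]
tab [396. 165.]
pivot [521. 164.]
head [437. 164.]
grip [438. 270.]
```

View pics/w7.png

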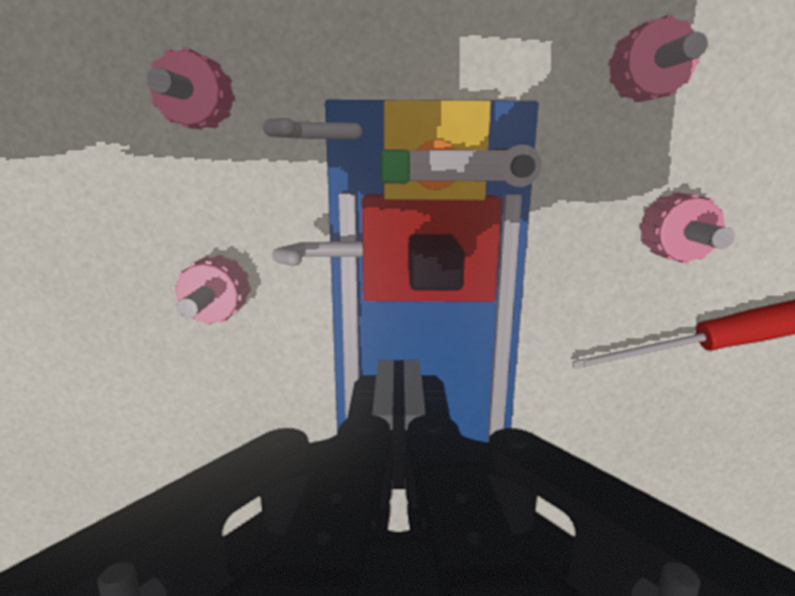

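The keeper arm runs straight along -x over the seated head: tab at (396,166), pivot at (522,166), as predicted. The carriage is against the fork. Hand in.

```bash
python3 -c "
from bench import *
print(hand_in())"
```

```text
the job is handed in; nothing more can be done
None
```

All four steps were carried out in order, and the job was handed in at about 19 s of the 58 s. `hand_in()` gives no verdict, so I only have my own checks:

1. **Rasp:** the brass rasp stands upright near the middle of the red tray, released. I saw this in the wrist view just after letting go. A later wrist view showed it still in the tray, but only in part.
2. **Carriage:** it is at its end stop. The push rose from about 5 to 15 N with no further motion, and the block looks flush with the fork.
3. **Pin:** the force rose to 19 N with the fingertips at about 74 mm, which is the seated height. The force during the downstroke read only 0 to 2 N instead of the expected 4 N.
4. **Keeper:** it is at its stop. The push reached 16 N with no motion, and in the final picture the tab and pivot lie within about 2 pixels of where they should be.

The arm was clear of everything at the end. No collision or unexpected push on the bystanders was noticed, but I did not measure their positions again.

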